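Load a trap cartridge into the air-analysis preconcentrator

TASK

Unscrew the black cap with the blue hub from the trap housing until its thread lets go, lift it clear and set it upright (hub up) inside the steel tray. Then take the green cartridge from its white stand, lower its foot into the open neck and turn it while pressing only lightly until its key finds the slot and it drops fully home, and let go of it. Do not disturb the canister, the spanner and the jar.

Things in the scene. Friction and masses are not known exactly. Their poses are not given: they have to be found in the camera images.
- housing: Fixed white trap housing, a box 170 x 150 mm, 70 mm high; origin: centre of its underside on the bench, z up, +x marked by a blue line on its top. On the z axis stands a round aluminium neck 36 mm high, 62 mm outside diameter (69 mm over the thread), with an open bore of 47 mm
- rim (a point): Centre of the neck's top rim, 106 mm above the bench, axes as the housing
- slot (a point): Centre of the top of the brass key plate across the bore, 29 mm below the rim; its axes are the housing's, not the slot's. The slot in it is 38 x 15 mm and takes the whole key. Its long axis lies 25 to 70 degrees counter-clockwise (from above) of the housing's +x, each time differently and not reported; it is seen down the bore once the cap is off. Light turning does not move the plate
- cap: Loose black screw cap, 82 mm diameter, 43 mm high, 0.16 kg (varies), under a round blue hub, with a plug inside (45 mm diameter, to 10 mm above its lower edge) that fits the bore; origin: centre of its lower edge, z up, x along the white line on top. At first fully screwed down, its lower edge on the housing's top (70 mm above the bench), its yaw that of the housing
- hub (a point): On the cap's axis, 66 mm above its lower edge, halfway up the part of the blue hub to grip. The hub, 46 mm diameter, rises from 43 to 77 mm; any grasp yaw will do. The right-handed thread turns easily: counter-clockwise from above it rises 14 mm a turn, with about 1 mm play up and down, and lets go after 450 degrees (17.5 mm up). Lift 20 mm more to clear the neck
- cartridge: Loose cartridge 118 mm long, 0.32 kg (varies), at first upright in the stand, its lower end 8 mm above the bench. Origin: centre of its lower end; z up its axis, x along the key. From below: brass key 34 (x) by 11 mm, to 14 mm; steel foot 44 mm diameter, bevelled, to 45; flange 58 mm diameter to 51; green grip body 48 mm diameter to 113; button to 118 with a yellow line along x
- flange (a point): Underside of the cartridge's flange, on its axis, 45 mm above its lower end. With the key resting on the plate unaligned it stands 16 mm above the rim; fully home, key in the slot and foot on the plate, 2 mm. The key enters within about 6 degrees of the slot's direction, either way round (a half turn is the same)
- tray: Fixed open steel tray 130 x 130 mm, wall 4 mm thick, 14 mm high, floor 4 mm thick; origin: centre of its underside
- stand: Fixed white stand: plate 110 x 110 x 8 mm with an upright collar, 62 mm outside and 49 mm inside diameter, whose top is 42 mm above the bench; origin: centre of its underside
- canister: Bystander: small polished steel sampling sphere, 100 mm diameter, on a foot ring with a wire guard on top, 150 mm high; origin: centre of its underside
- spanner: Bystander: steel spanner, 160 mm long, lying flat; origin: near its middle, x along its length
- jar: Bystander: closed jar, 60 mm diameter, 85 mm high; origin: centre of its underside
Mind the look-alikes: they are no part of the job. What is meant by the cap is not orange, purple or turquoise, and is the smaller of those in its own colour.

How it is judged:
By the outcome, as a careful person would: the job done as asked, in the order asked, and still so for the second after the job is handed in, with the robot touching nothing.
It also fails if it takes over 72 s, if anything falls off the work surface, if the arm or the gripper's body presses on something with over 40 N, if the wrist force passes 120 N, or if a joint passes its speed limit or range.

ROBOT

A 6-joint arm with a two-finger parallel gripper is mounted at the origin on the work surface. World frame = base frame: x ahead of the robot, y to its left, z up, the work surface at z = 0. Lengths are in m, angles in rad, forces in N, time in s.
With the tool pointing down it reaches from about 0.35 to 0.975 m from the base axis. Payload 7.1 kg.
Tool frame: the origin (TCP) lies midway between the tips of the shut fingers; the grasp point (between the pads) lies 19 mm behind it; x points along the fingers, z is the direction in which the jaws open and shut, and the axes are right-handed (so a half turn about x gives the same grasp; the last joint's range is limited). The gripper opens to 88 mm and grips with 3 to 60 N. Pads are 20 mm wide; open, the fingers measure 115 mm over their backs; the gripper's body (75 mm by 178 mm) begins 61 mm behind the grasp point.
Start: joints at [1.114, 0.423, 1.63, -0, 1.089, -0.019], TCP at [0.265, 0.566, 0.199] pointing down, gripper open.
Joint ranges: [-3, 3], [-0.9, 2.11], [0.09, 2.58], [-1.31, 4.45], [0.11, 2.69], [-2.54, 2.54]. Speed limits (rad/s): [2.39, 2.39, 3.01, 3.14, 3.14, 3.14].

INTERFACE

Orientations are given as a 3x3 rotation matrix whose columns are the frame's x, y, z axes.
In Python, from bench import manip gives the robot as it stands. Calls block until the motion is done:
- manip.move_ptp(position, orientation): joint-space move of the TCP to a pose.
- manip.move_linear(position, attitude=None, v=0.15): straight line of the TCP; attitude=None keeps the orientation; v is the mean speed in m/s.
- manip.goto_joints(angles): joint-space move.
- manip.gripper_to(opening): finger opening in m; the grip force is fixed at half the most; returns when the fingers have stopped.
- manip.wait(seconds).
- manip.solve_ik(position, orientation): joint angles nearest the present ones, or None.
- manip.get_obs(): the state.
- manip.get_image(name): name is "side" or "top" or "wrist"; returns the picture (384x512x3 uint8, blue, green, red); there is no depth.
- manip.camera_model(name): a dict with "mtx" (3x3 intrinsics, pixels), "dist_coeffs" ([k1, k2, p1, p2, k3] as OpenCV has them; the pictures are not rectified), "xyz" and "attitude" of the camera in the world. Camera axes: x right, y down, z forward; pixel columns grow to the right and rows downward; lengths in m; the calibration is good to about 2 mm. A picture is of the moment at which its call begins: read the wrist's pose just before it. camera_model takes no time and is no camera call; for the wrist camera it gives the pose at the moment of the call.
A pose or a line that the arm cannot do raises manip.MotionError and nothing moves.
- manip.finish_job(): hands the job in, once; it reports no verdict.
The state is a dict: "time_s": time; "qpos": joint angles; "qvel": joint speeds; "tau": joint torques, N m; "eef_pos": TCP position; "tcp_rot": TCP orientation; "force": force on the tool from outside, world axes, zero at the start; "moment": the same for the moment, N m; "width": finger opening in m.
Only numpy, scipy, OpenCV 4.12 (cv2) and the standard library are available. Lean on these libraries where they do the work, as an engineer would, in place of code of your own. Each camera call takes 0.05 s, during which the arm holds its last target.

## Working session

There is one attempt and no reset: what is moved stays moved. The work goes in short steps, each a Python script; the robot and the scene stay as the last script left them, time stands still between calls to the robot, and variables do not carry over. Pictures are saved under pics/ and viewed, and the job is handed in when it is done.

```bash
ls; mkdir -p pics
python3 - <<'E'
from bench import manip
import cv2,numpy as np
for n in ["top","side","wrist"]:
    m=manip.camera_model(n); print(n,np.round(m["mtx"],1).tolist(),np.round(m["dist_coeffs"],3),np.round(m["xyz"],3),np.round(m["attitude"],3).tolist())
    cv2.imwrite(f"pics/{n}0.png",manip.get_image(n))
o=manip.get_obs(); print(o["time_s"],o["tcp_rot"],o["force"],o["width"])
E
```

```text
pics
top [[378.0, 0.0, 257.5], [0.0, 378.0, 194.0], [0.0, 0.0, 1.0]] [-0.081  0.     0.     0.     0.   ] [0.407 0.007 0.969] [[-0.027, -0.992, 0.125], [-0.999, 0.029, 0.015], [-0.019, -0.125, -0.992]]
side [[365.2, 0.0, 259.1], [0.0, 365.2, 192.9], [0.0, 0.0, 1.0]] [-0.053  0.     0.     0.     0.   ] [ 0.146 -0.394  0.601] [[0.69, -0.489, 0.533], [-0.724, -0.449, 0.524], [-0.017, -0.748, -0.664]]
wrist [[314.1, 0.0, 251.8], [0.0, 314.1, 194.8], [0.0, 0.0, 1.0]] [-0.064  0.     0.     0.     0.   ] [0.194 0.599 0.385] [[0.425, 0.868, 0.258], [0.905, -0.407, -0.121], [-0.0, 0.285, -0.959]]
0.15 [[-5.35641839e-04 -9.05674221e-01  4.23973960e-01]
 [-1.05547780e-03  4.23974297e-01  9.05673607e-01]
 [-9.99999300e-01  3.76215740e-05 -1.18301741e-03]] [ 0.4738183   1.3982272  -0.86857552] 0.08790132952837973
```

View pics/top0.png

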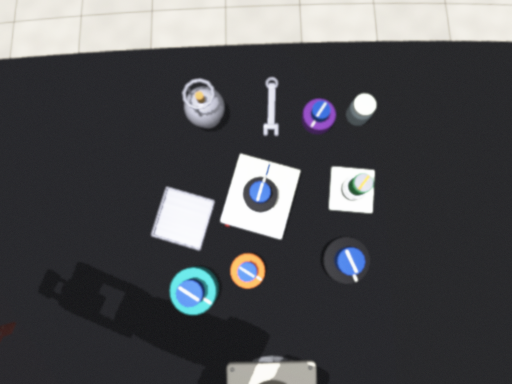

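View pics/side0.png

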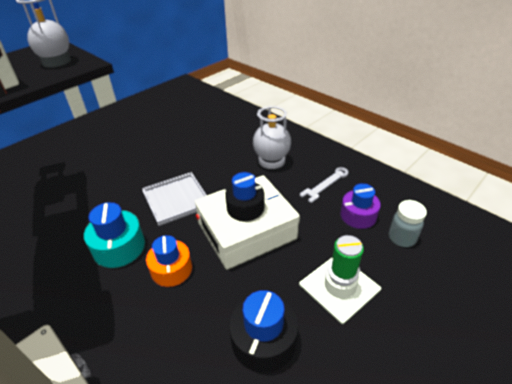

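View pics/wrist0.png

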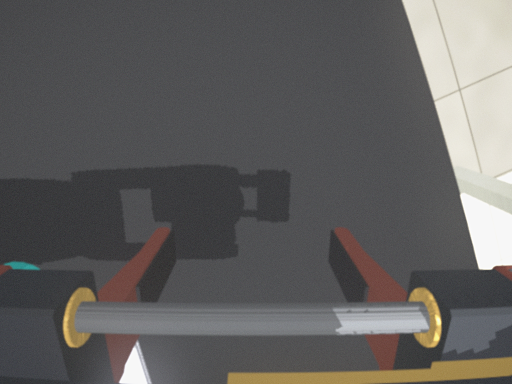

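The top view shows these caps: black on housing (260,192), larger black on the bench (347,261), turquoise (194,291), orange (247,271) and purple (320,114). The small black one on the white housing fits "black, smaller of its colour, on the housing". I'll confirm it in a crop and measure.

```bash
cat > h.py <<'E'
import cv2,numpy as np
from bench import manip
def ray(n,px,m=None):
    m=m or manip.camera_model(n)
    p=cv2.undistortPoints(np.array(px,float).reshape(-1,1,2),np.array(m["mtx"]),np.array(m["dist_coeffs"])).reshape(-1,2)
    d=np.c_[p,np.ones(len(p))]@np.array(m["attitude"]).T
    return np.array(m["xyz"]),d
def onplane(n,px,z,m=None):
    c,d=ray(n,px,m); return c+d*((z-c[2])/d[:,2])[:,None]
def proj(n,P,m=None):
    m=m or manip.camera_model(n); R=np.array(m["attitude"]).T
    return cv2.projectPoints(np.array(P,float).reshape(-1,1,3),cv2.Rodrigues(R)[0],-R@np.array(m["xyz"]),np.array(m["mtx"]),np.array(m["dist_coeffs"]))[0].reshape(-1,2)
def blobs(mask,mina=30):
    n,l,s,c=cv2.connectedComponentsWithStats(mask.astype(np.uint8))
    return [(i,s[i,4],c[i],l==i) for i in range(1,n) if s[i,4]>=mina]
def down(yaw):
    # tool x down, tool z (jaw dir) at yaw in world
    x=np.array([0,0,-1.]); z=np.array([np.cos(yaw),np.sin(yaw),0]); return np.c_[x,np.cross(z,x),z]
E
python3 - <<'E'
from h import *
t=cv2.imread("pics/top0.png"); s=cv2.imread("pics/side0.png")
a=cv2.resize(t[140:260,130:400],None,fx=2.9,fy=2.9,interpolation=cv2.INTER_CUBIC)[:300*2,:790]
cv2.imwrite("pics/crop_top.png",a)
b=cv2.resize(s[150:350,130:400],None,fx=2.9,fy=2.9,interpolation=cv2.INTER_CUBIC)
cv2.imwrite("pics/crop_side.png",b)
g=t.min(2)
for i,ar,c,m in blobs((g>140),60):
    cn=max(cv2.findContours(m.astype(np.uint8),0,2)[0],key=cv2.contourArea)
    print(ar,c.round(1),cv2.minAreaRect(cn),cv2.approxPolyDP(cn,6,True).reshape(-1,2).tolist())
hsv=cv2.cvtColor(t,cv2.COLOR_BGR2HSV)
print("blue");[print(ar,c.round(1)) for i,ar,c,m in blobs((hsv[...,0]>100)&(hsv[...,0]<125)&(hsv[...,1]>130)&(hsv[...,2]>80),5)]
print("green");[print(ar,c.round(1)) for i,ar,c,m in blobs((hsv[...,0]>50)&(hsv[...,0]<85)&(hsv[...,1]>100)&(hsv[...,2]>50),5)]
E
```

```text
23587 [239.1  22.9] ((255.50003051757812, 28.999996185302734), (57.99999237060547, 510.99993896484375), 90.0) [[0, 0], [0, 58], [300, 41], [511, 41], [511, 0]]
463 [270.9 107.2] ((270.0, 105.5), (57.0, 14.0), 90.0) [[272, 77], [264, 134], [277, 134]]
1018 [200.9 103.1] ((200.84616088867188, 100.73077392578125), (45.302825927734375, 34.3203239440918), 78.69007110595703) [[194, 79], [183, 90], [185, 109], [205, 123], [216, 117], [218, 99], [208, 81]]
417 [364.4 104.1] ((364.5000305175781, 103.99999237060547), (21.920310974121094, 21.920310974121094), 45.0) [[359, 94], [354, 109], [368, 115], [375, 100]]
3799 [259.9 196.4] ((259.9905700683594, 195.78302001953125), (64.69682312011719, 72.66373443603516), 15.945395469665527) [[240, 154], [220, 221], [281, 238], [300, 171]]
1796 [351.2 189.5] ((351.52069091796875, 189.25173950195312), (44.4293327331543, 43.931060791015625), 4.763641834259033) [[333, 166], [329, 208], [371, 212], [374, 171]]
2651 [182.6 218. ] ((182.50071716308594, 217.861328125), (51.244503021240234, 52.30711364746094), 16.990825653076172) [[166, 187], [152, 235], [199, 249], [213, 200]]
140 [351.8 264.3] ((352.25982666015625, 264.9368896484375), (32.87767791748047, 6.552678108215332), 72.25532531738281) [[345, 250], [356, 281]]
189 [246.5 273.4] ((246.78929138183594, 274.45526123046875), (26.073627471923828, 18.27022933959961), 52.594642639160156) [[237, 267], [240, 280], [261, 280], [241, 266], [248, 261]]
124 [188.4 293.4] ((188.1923065185547, 293.4615173339844), (25.238859176635742, 4.992301940917969), 33.690067291259766) [[178, 286], [199, 300]]
1745 [271.9 372.4] ((271.5, 370.0), (26.0, 87.0), 90.0) [[228, 367], [228, 383], [314, 383], [313, 362], [264, 357]]
blue
237 [320.2 111.2]
138 [253.9 189.9]
149 [265.3 193.4]
557 [349.5 260.3]
87 [249.7 267.1]
57 [244.  275.9]
282 [194.3 287.1]
192 [184.7 299.5]
green
68 [353.4 188. ]
```

View pics/crop_top.png

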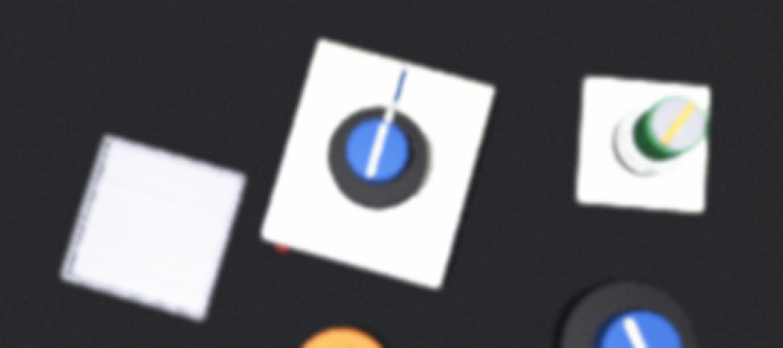

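View pics/crop_side.png

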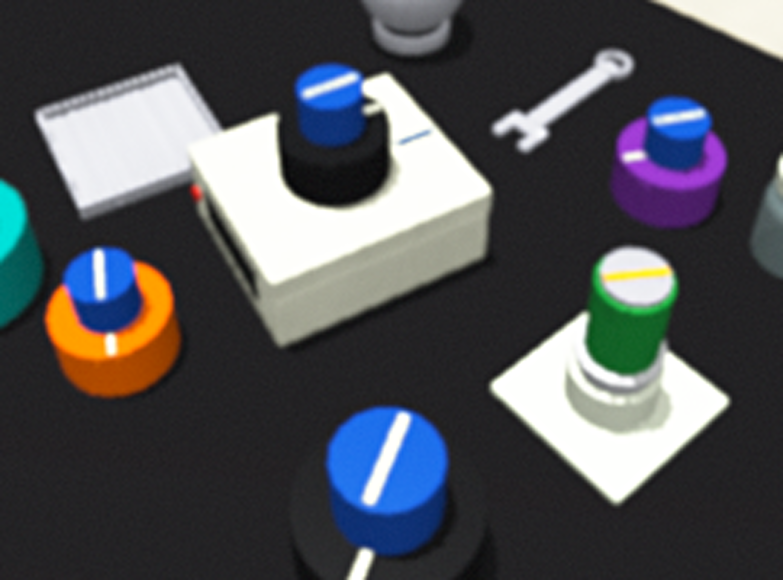

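Confirmed: the black cap with the blue hub stands on the white housing, its white line along the housing's blue +x line, and it is the smaller of the two black ones. Next I'll get the poses from both views.

Run:
```python
from h import *
def quad(name,corn,z):
    P=onplane("top",corn,z); c=P.mean(0)
    print(name,c.round(4)); 
    for i in range(4):
        e=P[(i+1)%4]-P[i]; print("   edge",np.linalg.norm(e).round(4),np.degrees(np.arctan2(e[1],e[0])).round(1))
t=cv2.imread("pics/top0.png")
for name,at,z in [("housing",(285,190),.07),("stand",(340,205),.008),("tray",(183,218),.014)]:
    for i,ar,c,m in blobs(t.min(2)>140,60):
        if m[at[1],at[0]]:
            cn=max(cv2.findContours(m.astype(np.uint8),0,2)[0],key=cv2.contourArea)
            quad(name,cv2.boxPoints(cv2.minAreaRect(cn)) if name!="x" else 0,z)
hsv=cv2.cvtColor(t,cv2.COLOR_BGR2HSV)
# cap hub top center (z=.147) 
for cam in ["top","side"]:
    im=cv2.imread(f"pics/{cam}0.png"); hv=cv2.cvtColor(im,cv2.COLOR_BGR2HSV)
    y=(hv[...,0]>18)&(hv[...,0]<35)&(hv[...,1]>90)&(hv[...,2]>100)
    for i,ar,c,m in blobs(y,6):
        p=np.argwhere(m)[:,::-1]; r=cv2.fitLine(p.astype(np.float32),cv2.DIST_L2,0,.01,.01).ravel()
        P=onplane(cam,[c,[c[0]+8*r[0],c[1]+8*r[1]]],.126); d=P[1]-P[0]
        print(cam,"yellow",ar,c.round(1),P[0].round(4),np.degrees(np.arctan2(d[1],d[0])).round(1))
# hub line
m=(t.min(2)>150).astype(np.uint8); sub=np.zeros_like(m); sub[176:205,248:275]=m[176:205,248:275]
print("capline top approx",onplane("top",[[260,192],[261,191]],.147)[0])
print("canister",onplane("top",[[204,118],[199,92]],.05)[:2].round(3), "caps", onplane("top",[[247,271],[347,261],[194,291],[320,114]],.04).round(3).tolist())
print("jar",onplane("top",[[364,104]],.085).round(3),"spanner",onplane("top",[[272,82],[270,134]],.0).round(3))
```

```text
housing [0.5165 0.0148 0.07  ]
   edge 0.1762 -16.9
   edge 0.157 -108.0
   edge 0.1746 162.0
   edge 0.1536 72.6
stand [ 0.5334 -0.2203  0.008 ]
   edge 0.1141 -7.7
   edge 0.1153 -96.4
   edge 0.1143 171.5
   edge 0.1136 83.5
tray [0.4719 0.2143 0.014 ]
   edge 0.1333 -17.1
   edge 0.1334 -108.5
   edge 0.1318 162.1
   edge 0.1317 72.1
top yellow 51 [199.3  96.4] [0.7477 0.1502 0.126 ] -157.9
top yellow 24 [363.4 182. ] [ 0.5332 -0.2202  0.126 ] -40.4
top yellow 96 [238.2 266.8] [0.3525 0.0667 0.126 ] -21.0
top yellow 26 [251.2 282.7] [0.3173 0.039  0.126 ] -76.2
side yellow 50 [39.4 14.8] [0.75   1.6749 0.126 ] -104.8
side yellow 31 [271.5 116.1] [0.7653 0.1635 0.126 ] -44.0
side yellow 20 [271.7 124.2] [0.7356 0.1361 0.126 ] -65.5
side yellow 121 [180.8 256.3] [ 0.3263 -0.0321  0.126 ] 36.9
side yellow 65 [349.5 244.2] [ 0.537  -0.2211  0.126 ] -39.2
side yellow 150 [154.9 263.8] [ 0.2877 -0.0134  0.126 ] -93.4
capline top approx [0.51448738 0.01384256 0.147     ]
canister [[0.72  0.151 0.05 ]
 [0.79  0.164 0.05 ]] caps [[0.336, 0.052, 0.04], [0.353, -0.192, 0.04], [0.291, 0.181, 0.04], [0.725, -0.144, 0.04]]
jar [[ 0.732 -0.246  0.085]] spanner [[ 0.832 -0.026  0.   ]
 [ 0.687 -0.016  0.   ]]
```

```bash
cat >> h.py <<'E'
def ik(p,q6,jw=None):
    """tool-down joints at TCP p with joint 6 = q6 (iterate on yaw = q1-q6)"""
    q1=np.arctan2(p[1],p[0]); best=None
    for k in range(3):
        q=manip.solve_ik(np.array(p,float),down(q1-q6))
        if q is None: return None
        q=np.array(q); 
        err=(q[5]-q6+np.pi)%(2*np.pi)-np.pi
        q[5]=q6
        if abs(err)<1e-4: break
        q1+=err*-1 if False else 0; q1=q[0]
    return q,err
E
python3 - <<'E'
from h import *
c=[0.5155,0.0145]
for q6 in (2.3,0,-2.3):
    print(ik([*c,0.25],q6), ik([*c,0.117],q6)[1])
q,_=ik([*c,0.25],2.3)
t0=manip.get_obs()["time_s"]
manip.goto_joints(q.tolist())
o=manip.get_obs(); print(o["time_s"]-t0,o["eef_pos"],np.round(o["tcp_rot"],3).tolist(),o["force"])
m=manip.camera_model("wrist"); print(m)
cv2.imwrite("pics/w1.png",manip.get_image("wrist"))
E
```

```text
(array([ 5.04331061e-03,  2.01492934e-01,  1.81946329e+00, -4.44089210e-16,
        1.12063643e+00,  2.30000000e+00]), np.float64(8.881784197001252e-16)) 8.881784197001252e-16
(array([ 5.04331061e-03,  2.01492934e-01,  1.81946329e+00, -4.44089210e-16,
        1.12063643e+00,  0.00000000e+00]), np.float64(4.440892098500626e-16)) 4.440892098500626e-16
(array([ 5.04331061e-03,  2.01492934e-01,  1.81946329e+00, -4.44089210e-16,
        1.12063643e+00, -2.30000000e+00]), np.float64(4.440892098500626e-16)) 4.440892098500626e-16
2.1750000000000003 [0.51554244 0.01496473 0.24997886] [[-0.0, 0.75, -0.662], [0.0, -0.662, -0.75], [-1.0, -0.0, -0.0]] [-0.42013255 -0.15986515 -0.19220344]
{'mtx': array([[314.14307975,   0.        , 251.77727322],
       [  0.        , 314.14307975, 194.80743124],
       [  0.        ,   0.        ,   1.        ]]), 'dist_coeffs': array([-0.06447118,  0.        ,  0.        ,  0.        ,  0.        ]), 'xyz': array([ 0.57427974, -0.03642746,  0.43651267]), 'attitude': array([[-0.66217918, -0.71862051, -0.21237539],
       [-0.7493442 ,  0.6344915 ,  0.18948297],
       [-0.00141597,  0.28461395, -0.95864117]])}
```

View pics/w1.png

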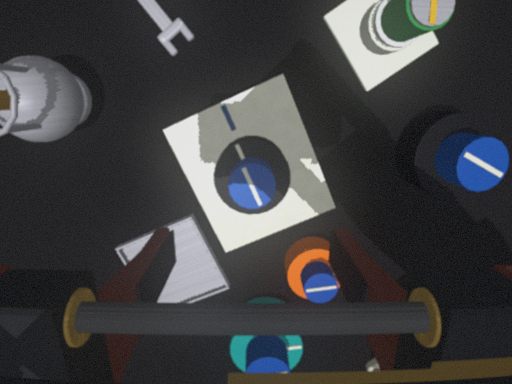

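The wrist view shows housing corners near (163,130), (283,74), (334,208), (226,252), the black skirt centred near (252,175) and the hub top near (252,184).

Run:
```python
from h import *
im=cv2.imread("pics/w1.png"); hv=cv2.cvtColor(im,cv2.COLOR_BGR2HSV)
blue=(hv[...,0]>100)&(hv[...,0]<128)&(hv[...,1]>110)&(hv[...,2]>60)
def skirt():
    sub=(im.max(2)<75)&~blue; s=np.zeros_like(sub); s[130:222,205:300]=sub[130:222,205:300]; return s
# hub: fill blue component near (252,184) incl. white line
for i,ar,c,m in blobs(blue|((im.min(2)>150)),80):
    pass
b=np.zeros(blue.shape,np.uint8); b[155:216,222:282]=blue[155:216,222:282]
n=cv2.findNonZero(b); hull=cv2.convexHull(n); e=cv2.fitEllipse(hull); print("hub ellipse",e,"world hulls")
# map hull onto top plane and fit min circle
P=onplane("wrist",hull.reshape(-1,2),.147)[:,:2].astype(np.float32); print(cv2.minEnclosingCircle(P))
cn=np.array([[163,130],[283,74],[334,208],[226,252]]); C=onplane("wrist",cn,.07); print(C.round(4),C.mean(0))
for i in range(4):
    e=C[(i+1)%4]-C[i]; print(np.linalg.norm(e).round(4),np.degrees(np.arctan2(e[1],e[0])).round(1))
tr=np.array([[116,249],[192,216],[229,288]]); print("tray",onplane("wrist",tr,.014).round(4))
o=cv2.resize(im[60:260,150:350],None,fx=3,fy=3,interpolation=cv2.INTER_CUBIC)
# overlay predicted circles
for ctr in [(0.5160,0.0148)]:
  for z,r in [(.147,.023),(.113,.041),(.113,.023)]:
    a=np.linspace(0,2*np.pi,40); q=proj("wrist",np.c_[ctr[0]+r*np.cos(a),ctr[1]+r*np.sin(a),np.full(40,z)])
    cv2.polylines(o,[np.int32((q-[150,60]+.5)*3)],True,(0,0,255),1)
cv2.imwrite("pics/w1o.png",o)
```

```text
hub ellipse ((251.57412719726562, 184.81369018554688), (46.10453796386719, 48.799617767333984), 10.131864547729492) world hulls
((0.5181963443756104, 0.01404449064284563), 0.024663813412189484)
[[ 0.6195  0.0613  0.07  ]
 [ 0.5744 -0.0817  0.07  ]
 [ 0.413  -0.0289  0.07  ]
 [ 0.4574  0.112   0.07  ]] [0.51607902 0.01566315 0.07      ]
0.1499 -107.5
0.1698 161.9
0.1477 72.5
0.1699 -17.4
tray [[0.552  0.2563 0.014 ]
 [0.5137 0.1325 0.014 ]
 [0.3912 0.1733 0.014 ]]
```

View pics/w1o.png

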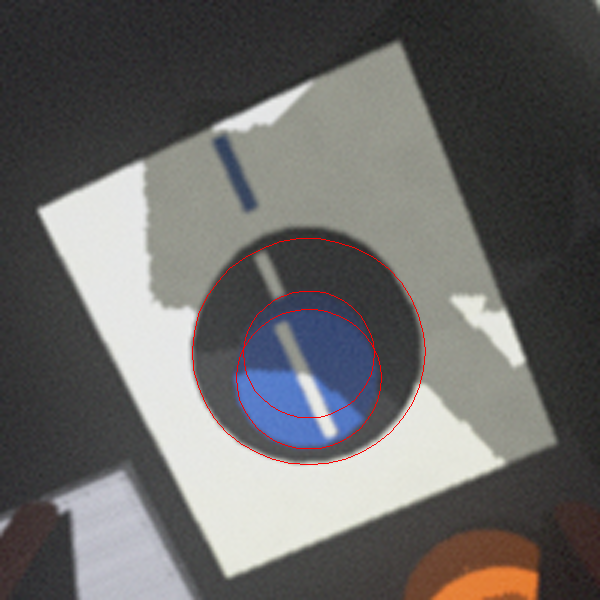

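```bash
cat >> h.py <<'E'
def st(tag=""):
    o=manip.get_obs(); print(tag,"t",round(o["time_s"],2),"p",np.round(o["eef_pos"],4),"F",np.round(o["force"],1),"M",np.round(o["moment"],2),"w",round(o["width"],4),"q6",round(o["qpos"][5],3)); return o
def go(p,q6):
    q,e=ik(p,q6); assert abs(e)<1e-3; manip.goto_joints(q.tolist())
E
python3 - <<'E'
from h import *
c=np.array([0.5163,0.0150])
manip.move_linear([*c,0.117],v=0.15); st("down")
manip.gripper_to(0.040); st("closed")
n=4; a0,a1=2.3,-2.3; z=0.117
for k in range(1,n+1):
    a=a0+(a1-a0)*k/n; go([*c,z+0.014*(a0-a)/(2*np.pi)],a); o=st(k)
    if np.abs(o["force"]).max()>40: break
cv2.imwrite("pics/t2.png",manip.get_image("top")[140:260,180:340])
E
```

```text
down t 3.41 p [0.5169 0.0151 0.1177] F [ 1.2 -0.8  0.2] M [ 0.03  0.13 -0.04] w 0.0877 q6 2.301
closed t 4.16 p [0.5163 0.015  0.1171] F [-0.4  0.2  1.9] M [0.   0.24 0.02] w 0.0449 q6 2.301
1 t 5.22 p [0.5161 0.015  0.1193] F [ 0.1  0.2 -2.1] M [-0.03  0.11  0.02] w 0.0451 q6 1.151
2 t 6.29 p [0.5164 0.015  0.1221] F [ 0.  -0.1 -1.9] M [-0.09  0.03 -0.02] w 0.0444 q6 0.002
3 t 7.36 p [0.5163 0.0151 0.1247] F [ 0.1  1.1 -2. ] M [ 0.01 -0.05  0.03] w 0.0452 q6 -1.148
4 t 8.43 p [0.5162 0.015  0.1272] F [-0.2  0.2 -1.9] M [0.09 0.01 0.02] w 0.0453 q6 -2.298
```

Run:
```python
from h import *
c=np.array([0.5163,0.0150]); z1=0.117+0.014*4.6/(2*np.pi)
manip.gripper_to(0.075); st("open")
go([*c,z1],2.3); st("back")
cv2.imwrite("pics/w3.png",manip.get_image("wrist"))
```

```text
open t 9.13 p [0.5163 0.015  0.1273] F [-0.1 -0.2 -0.1] M [ 0.11  0.04 -0.02] w 0.075 q6 -2.3
back t 12.94 p [0.5163 0.015  0.1272] F [-0.3 -0.5  0.4] M [0.04 0.12 0.01] w 0.0751 q6 2.3
```

View pics/w3.png

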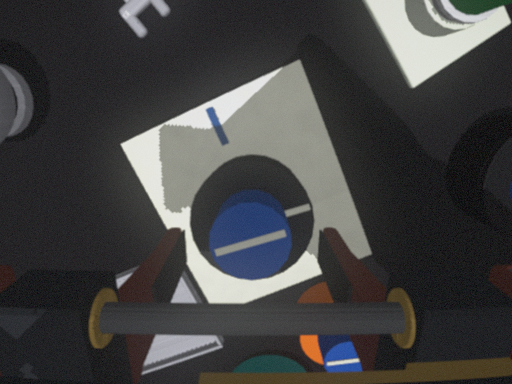

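The cap's line has turned about 263° counter-clockwise, to the right of the hub at (297,210). Second stroke.

Run:
```python
from h import *
c=np.array([0.5163,0.0150]); z1=0.117+0.014*4.6/(2*np.pi)
manip.gripper_to(0.040); st("closed")
n=4; a0,a1=2.3,-1.75
for k in range(1,n+1):
    a=a0+(a1-a0)*k/n; go([*c,z1+0.014*(a0-a)/(2*np.pi)],a); o=st(k)
manip.move_linear([*c,0.150],v=0.05); o=st("lift")
if np.abs(o["force"]).max()<15:
    manip.move_linear([*c,0.178],v=0.1); st("lifted")
cv2.imwrite("pics/s4.png",manip.get_image("side"))
```

```text
closed t 13.58 p [0.5164 0.0151 0.1273] F [0.6 0.3 0.6] M [ 0.19  0.09 -0.04] w 0.0452 q6 2.3
1 t 14.54 p [0.5161 0.015  0.1295] F [-0.4  1.2  1.1] M [-0.04  0.32 -0.01] w 0.0448 q6 1.289
2 t 15.5 p [0.5162 0.0149 0.1318] F [-1.7 -0.2  2. ] M [-0.21  0.3   0.01] w 0.0447 q6 0.277
3 t 16.46 p [0.5162 0.0148 0.134 ] F [-1.3 -1.7  2. ] M [-0.58  0.28 -0.09] w 0.0447 q6 -0.735
4 t 17.42 p [0.5168 0.0148 0.1364] F [ 0.5 -4.3 -0.8] M [-0.9  -0.26 -0.04] w 0.0448 q6 -1.748
lift t 17.84 p [0.5162 0.0155 0.1503] F [-0.7 -0.3 -2.5] M [ 0.01  0.01 -0.  ] w 0.045 q6 -1.75
lifted t 18.27 p [0.5163 0.0151 0.1781] F [ 0.3  0.3 -1.9] M [0.06 0.04 0.01] w 0.0448 q6 -1.75
```

View pics/s4.png

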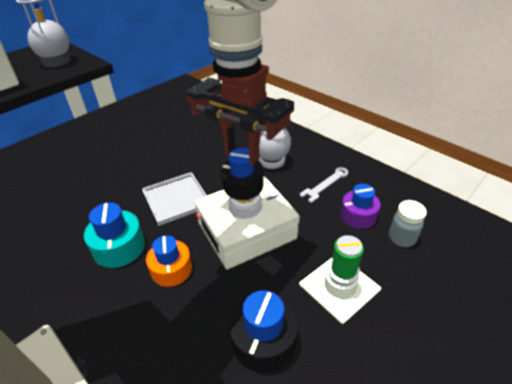

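The cap is off and hangs at (240,165) with the neck visible below it. Now I'll place it in the tray.

Run:
```python
from h import *
t=np.array([0.4717,0.2146])
go([*t,0.178],-0.6); st()
manip.move_linear([*t,0.062],v=0.15); st("low")
z=0.0535
manip.move_linear([*t,z],v=0.04); o=st()
while o["force"][2]<1.0 and z>0.049:
    z-=0.001; manip.move_linear([*t,z],v=0.02); o=st()
manip.gripper_to(0.075); st("open")
manip.move_linear([*t,0.16],v=0.2)
# view down bore: hover over housing with q6 so camera looks down
go([0.5163,0.015,0.28],0.0); st("hover")
cv2.imwrite("pics/w5.png",manip.get_image("wrist")); cv2.imwrite("pics/t5.png",manip.get_image("top"))
np.save("m5.npy",manip.camera_model("wrist"),allow_pickle=True); print(manip.camera_model("wrist")["xyz"],manip.camera_model("wrist")["attitude"])
```

```text
t 19.39 p [0.4716 0.2142 0.1776] F [-0.6 -0.5 -1.6] M [-0.08  0.02 -0.02] w 0.0449 q6 -0.601
low t 20.32 p [0.4724 0.2147 0.0626] F [ 0.3  0.7 -2.2] M [ 0.03 -0.07 -0.03] w 0.0448 q6 -0.6
 t 20.68 p [0.4731 0.215  0.0543] F [ 2.8 -0.2  3.3] M [-0.14 -0.39  0.01] w 0.0446 q6 -0.6
open t 21.33 p [0.4716 0.2146 0.0535] F [ 0.7  0.9 -0.3] M [-0.01 -0.01 -0.02] w 0.0748 q6 -0.6
hover t 22.96 p [0.5155 0.0155 0.2785] F [ 1.1  0.5 -0.5] M [-0.06  0.06  0.02] w 0.0748 q6 -0.001
[0.51548804 0.09450479 0.46514821] [[ 9.99968514e-01  7.91340222e-03  5.90631976e-04]
 [ 7.75646350e-03 -9.58989951e-01 -2.83333922e-01]
 [-1.67572516e-03  2.83329582e-01 -9.59021136e-01]]
```

View pics/w5.png

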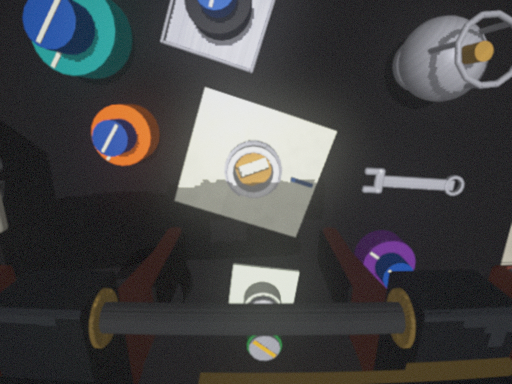

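View pics/t5.png

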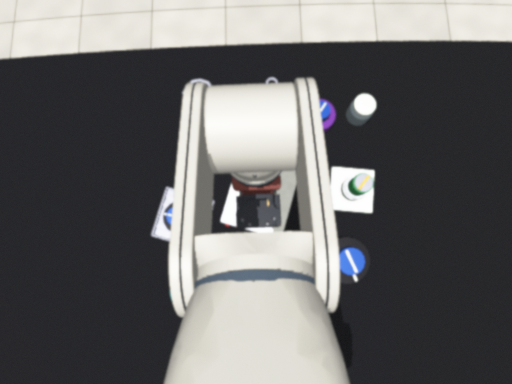

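The wrist view shows the brass plate in the bore with the pale slot at (253,167). The cap stands in the tray at top centre. Next I'll measure the slot.

Run:
```python
from h import *
im=cv2.imread("pics/w5.png")
m=np.load("m5.npy",allow_pickle=True).item()
cv2.imwrite("pics/w5z.png",cv2.resize(im[135:200,215:290],None,fx=8,fy=8,interpolation=cv2.INTER_CUBIC))
cv2.imwrite("pics/w5t.png",cv2.resize(im[0:80,150:290],None,fx=5,fy=5,interpolation=cv2.INTER_CUBIC))
hv=cv2.cvtColor(im,cv2.COLOR_BGR2HSV)
sub=np.zeros(im.shape[:2],bool); sub[150:188,232:276]=True
brass=sub&(hv[...,0]>8)&(hv[...,0]<28)&(hv[...,1]>90)
print("brass",brass.sum(),np.argwhere(brass).mean(0)[::-1])
h=cv2.convexHull(cv2.findNonZero(brass.astype(np.uint8))); P=onplane("wrist",h.reshape(-1,2),.077,m)[:,:2]
print("brass hull circle",cv2.minEnclosingCircle(P.astype(np.float32)))
hm=np.zeros(im.shape[:2],np.uint8); cv2.fillConvexPoly(hm,h,1)
slot=(hm>0)&~brass
for i,ar,c,mm in blobs(slot,10):
    P=onplane("wrist",np.argwhere(mm)[:,::-1].astype(float),.077,m)[:,:2].astype(np.float32)
    r=cv2.minAreaRect(P*1000); l=cv2.fitLine(P,cv2.DIST_L2,0,.001,.01).ravel()
    w,v=np.linalg.eigh(np.cov(P.T)); print(ar,c,P.mean(0),r,"pca",np.degrees(np.arctan2(v[1,1],v[0,1])),np.sqrt(w*12))
```

```text
brass 493 [252.86004057 170.13793103]
brass hull circle ((0.5170968770980835, 0.01368426252156496), 0.02244124375283718)
373 [252.95174263 167.02949062] [0.5168978  0.01620639] ((517.1162719726562, 16.295042037963867), (39.335540771484375, 15.690467834472656), 20.1693115234375) pca -159.9558919931858 [0.01547948 0.03837187]
```

View pics/w5z.png

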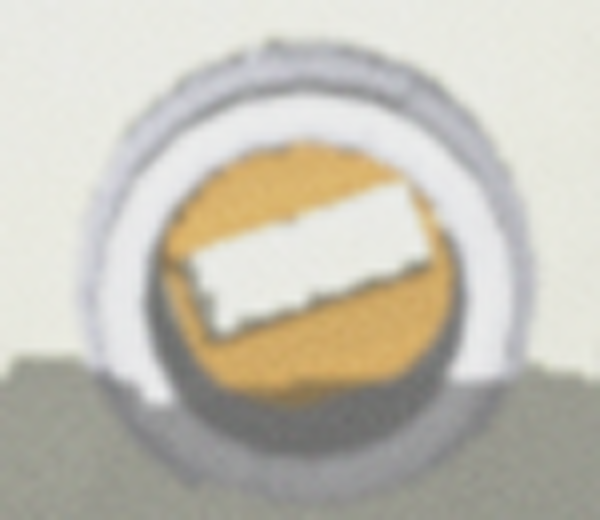

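View pics/w5t.png

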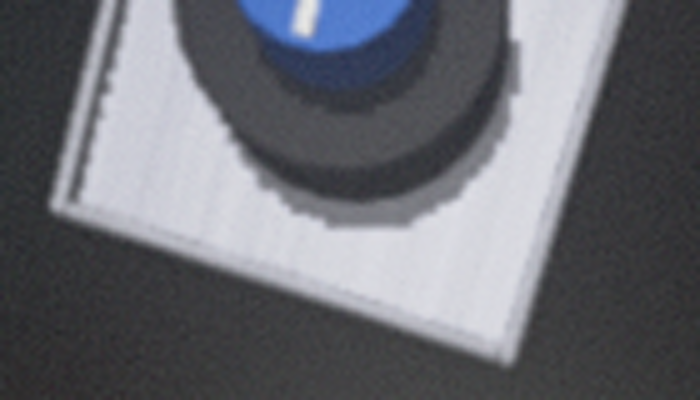

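Slot: 38 x 15.5 mm as it should be, direction 20.1° in the world. The cap stands flat in the tray. Next I'll look at the cartridge before grasping.

Run:
```python
from h import *
go([0.5335,-0.2205,0.26],0.5); manip.wait(0.2); st()
m=manip.camera_model("wrist"); im=manip.get_image("wrist"); np.save("m6.npy",m,allow_pickle=True)
cv2.imwrite("pics/w6.png",im)
hv=cv2.cvtColor(im,cv2.COLOR_BGR2HSV)
y=(hv[...,0]>18)&(hv[...,0]<35)&(hv[...,1]>100)&(hv[...,2]>90); y[300:]=False
for i,ar,c,mm in blobs(y,15):
    P=onplane("wrist",np.argwhere(mm)[:,::-1].astype(float),.126,m)[:,:2]
    w,v=np.linalg.eigh(np.cov(P.T)); print(ar,c,P.mean(0),"pca",np.degrees(np.arctan2(v[1,1],v[0,1])),np.sqrt(w*12))
```

```text
t 24.2 p [ 0.5338 -0.2191  0.2602] F [ 0.1 -1.  -0.7] M [-0.02  0.16 -0.02] w 0.0753 q6 0.5
371 [66.97843666 54.03234501] [0.52329291 0.00085666] pca -158.8918062098052 [0.01211091 0.0322025 ]
176 [252.88636364 180.82954545] [ 0.53362836 -0.22031931] pca 139.84005952339706 [0.00538097 0.03754275]
```

View pics/w6.png

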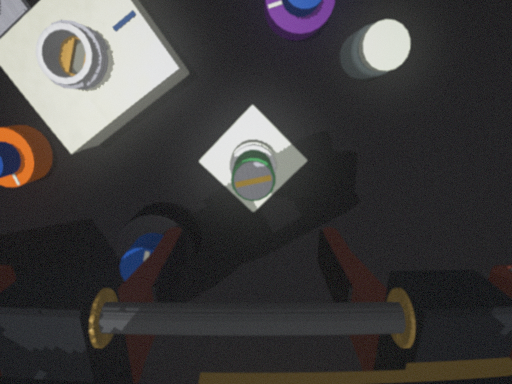

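The cartridge's yellow line is at (253,181): position (0.5336,-0.2203), yaw -40.2°.

Run:
```python
from h import *
c=[0.5336,-0.2203]
manip.move_linear([*c,0.077],v=0.15); st("down")
manip.gripper_to(0.040); st("closed")
manip.move_linear([*c,0.10],v=0.08); st("lift1")
manip.move_linear([*c,0.21],v=0.15); st("lift")
jaw=np.arctan2(c[1],c[0])-0.5; rel=np.radians(-40.2)-jaw
b=np.array([0.5163,0.0152])
yaw=np.radians(20.1-14)     # start 14 deg short
q6=np.arctan2(b[1],b[0])-(yaw-rel); print("q6",q6)
go([*b,0.21],q6); manip.wait(0.2); st("over")
m=manip.camera_model("wrist"); im=manip.get_image("wrist"); cv2.imwrite("pics/w7.png",im); cv2.imwrite("pics/s7.png",manip.get_image("side"))
hv=cv2.cvtColor(im,cv2.COLOR_BGR2HSV)
y=(hv[...,0]>18)&(hv[...,0]<35)&(hv[...,1]>100)&(hv[...,2]>90); y[300:]=False
for i,ar,cc,mm in blobs(y,40):
    P=onplane("wrist",np.argwhere(mm)[:,::-1].astype(float),.21-.069+.118,m)[:,:2]
    w,v=np.linalg.eigh(np.cov(P.T)); print(ar,cc,P.mean(0),"pca",np.degrees(np.arctan2(v[1,1],v[0,1])),np.sqrt(w*12))
```

```text
down t 25.62 p [ 0.5342 -0.2206  0.0778] F [-0.3  0.3 -0.1] M [-0.04  0.11 -0.03] w 0.0751 q6 0.5
closed t 26.16 p [ 0.5338 -0.2204  0.0773] F [-0.4 -1.1  2.6] M [ 0.05  0.2  -0.03] w 0.0476 q6 0.5
lift1 t 26.6 p [ 0.5338 -0.2204  0.1006] F [ 0.2 -0.2 -4.3] M [-0.04  0.09  0.03] w 0.0472 q6 0.5
lift t 27.48 p [ 0.5329 -0.22    0.209 ] F [-0.5 -0.4 -3.6] M [-0.06  0.13  0.05] w 0.0474 q6 0.5
q6 0.1128841384021288
over t 28.62 p [0.5167 0.014  0.2099] F [ 0.8  0.5 -3.3] M [-0.05  0.09 -0.01] w 0.0476 q6 0.113
222 [243.88738739 170.05855856] [0.51865281 0.06344707] pca -160.31569647185273 [0.00379787 0.01329585]
850 [252.00352941 269.26117647] [0.51677192 0.01357406] pca -174.2115787996374 [0.00613927 0.03808905]
```

View pics/w7.png

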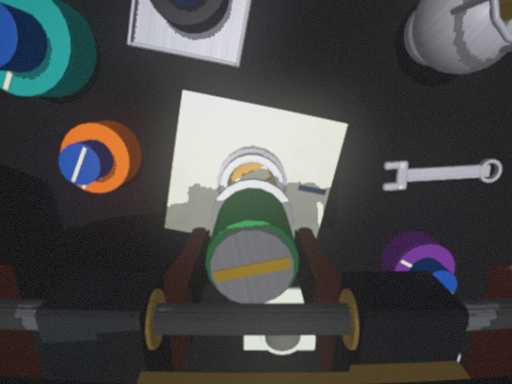

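View pics/s7.png

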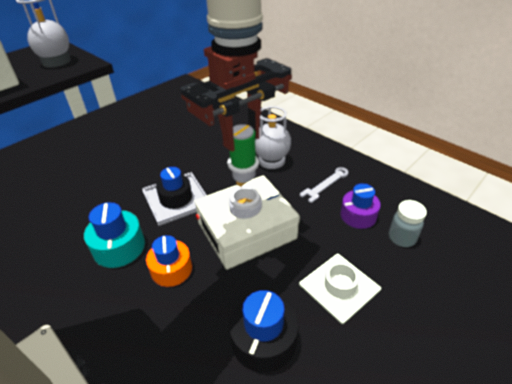

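The cartridge is held at yaw 5.8° as planned, and the cap stands upright in the tray. I'll lower it to light contact, then turn.

Run:
```python
from h import *
b=np.array([0.5163,0.0152])
manip.move_linear([*b,0.164],v=0.12); o=st("rim")
f0=-3.6
z=0.164
while z>0.144:
    z-=0.002 if z>0.149 else 0.001
    manip.move_linear([*b,z],v=0.03); o=st(round(z,4))
    if o["force"][2]-f0>4 or np.abs(o["force"][:2]).max()>10: break
```

```text
rim t 29.25 p [0.5165 0.0151 0.1641] F [ 0.  -0.3 -2.9] M [-0.07  0.07 -0.01] w 0.0477 q6 0.113
0.162 t 29.5 p [0.5167 0.0152 0.1626] F [-0.6 -0.3 -3.2] M [-0.08  0.06  0.05] w 0.0478 q6 0.113
0.16 t 29.75 p [0.5163 0.0152 0.16  ] F [-0.1 -0.4 -4. ] M [-0.08  0.06 -0.01] w 0.0473 q6 0.113
0.158 t 30.0 p [0.5162 0.0152 0.1578] F [ 0.1  0.1 -3.7] M [-0.02  0.05  0.01] w 0.048 q6 0.113
0.156 t 30.25 p [0.5162 0.0152 0.1558] F [-0.3  0.1 -3.1] M [-0.06  0.07 -0.01] w 0.0476 q6 0.113
0.154 t 30.5 p [0.5162 0.0152 0.1538] F [ 0.1  0.1 -2.8] M [-0.09  0.08 -0.02] w 0.0475 q6 0.113
0.152 t 30.75 p [0.5162 0.0152 0.1518] F [ 0.2  0.  -3.8] M [-0.05  0.05  0.02] w 0.0476 q6 0.113
0.15 t 31.0 p [0.5162 0.0152 0.1498] F [-0.4 -0.4 -4.1] M [-0.05  0.1   0.03] w 0.0476 q6 0.113
0.148 t 31.25 p [0.5162 0.0152 0.1478] F [ 0.4  1.1 -2.6] M [-0.05  0.08  0.03] w 0.0473 q6 0.113
0.147 t 31.5 p [0.5163 0.0152 0.147 ] F [ 0.1 -0.1 -3.2] M [-0.02  0.04 -0.05] w 0.0475 q6 0.113
0.146 t 31.75 p [0.5165 0.0152 0.1462] F [ 0.8  0.3 -1.2] M [-0.04  0.09  0.  ] w 0.0471 q6 0.113
0.145 t 32.0 p [0.5167 0.0152 0.1458] F [-1.5  0.3  5.4] M [-0.06  0.61  0.03] w 0.0471 q6 0.113
```

The key rests on the plate at TCP z ≈ 0.146, as expected. Now I'll turn lightly.

Run:
```python
from h import *
b=np.array([0.5163,0.0152]); q6=0.1129; z=0.145
found=False
for k in range(9):
    q6-=np.radians(2.5); go([*b,z],q6); o=st(f"+{2.5*(k+1)}")
    if o["force"][2]<0.5:
        # released: try 2 mm lower
        manip.move_linear([*b,z-0.002],v=0.03); o=st("probe")
        if o["force"][2]<3: found=True; break
        z=z  ; manip.move_linear([*b,z],v=0.03)
print(found,q6)
```

```text
+2.5 t 32.25 p [0.5169 0.0152 0.1456] F [-0.3  0.3  4.7] M [-0.03  0.21 -0.  ] w 0.0473 q6 0.07
+5.0 t 32.5 p [0.5164 0.0152 0.1448] F [ 1.5  0.  -1.7] M [-0.13 -0.18  0.1 ] w 0.0473 q6 0.027
probe t 32.75 p [0.5163 0.0152 0.1425] F [ 1.8  0.1 -6.1] M [-0.14 -0.55  0.18] w 0.047 q6 0.026
True 0.02563353740028352
```

Run:
```python
from h import *
b=np.array([0.5163,0.0152]); q6=0.0256
for k in range(3):
    q6-=np.radians(2.5); go([*b,0.143],q6); o=st(f"+{7.5+2.5*k}")
for z in (0.141,0.139,0.137,0.135,0.1335,0.1325,0.1315,0.1305):
    manip.move_linear([*b,z],v=0.03); o=st(z)
    if o["force"][2]>2: break
cv2.imwrite("pics/s8.png",manip.get_image("side"))
```

```text
+7.5 t 33.0 p [0.5156 0.0152 0.1426] F [ 0.8  0.3 -3.9] M [-0.09 -0.   -0.01] w 0.0475 q6 -0.017
+10.0 t 33.25 p [0.516  0.0152 0.1429] F [-0.1  0.1 -3.2] M [-0.02  0.06  0.  ] w 0.0473 q6 -0.06
+12.5 t 33.5 p [0.5162 0.0152 0.143 ] F [-0.7 -0.4 -3.7] M [-0.04  0.02 -0.02] w 0.0474 q6 -0.103
0.141 t 33.75 p [0.5161 0.0152 0.1408] F [-0.1 -0.3 -3.3] M [-0.09  0.02  0.03] w 0.0476 q6 -0.105
0.139 t 34.0 p [0.5162 0.0152 0.1388] F [-0.1 -0.1 -3.9] M [-0.08 -0.01  0.04] w 0.0472 q6 -0.105
0.137 t 34.25 p [0.5162 0.0152 0.1368] F [ 0.1  0.  -4. ] M [-0.06  0.07  0.01] w 0.0473 q6 -0.105
0.135 t 34.5 p [0.5162 0.0152 0.1349] F [-0.3  0.1 -2.8] M [-0.03  0.03  0.05] w 0.0474 q6 -0.105
0.1335 t 34.75 p [0.5162 0.0152 0.1334] F [ 0.1  0.2 -3.3] M [-0.05  0.08 -0.  ] w 0.0473 q6 -0.105
0.1325 t 35.0 p [0.5162 0.0152 0.1324] F [-0.1  0.9 -3.5] M [-0.1   0.06 -0.  ] w 0.0474 q6 -0.105
0.1315 t 35.25 p [0.5165 0.0152 0.1322] F [-2.4  0.7  5.7] M [-0.09  0.7   0.02] w 0.0475 q6 -0.105
```

```bash
python3 -c "
import cv2
im=cv2.imread('pics/s8.png');cv2.imwrite('pics/s8z.png',cv2.resize(im[90:290,150:330],None,fx=3,fy=3,interpolation=2))"
```

```text
(no output)
```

View pics/s8z.png

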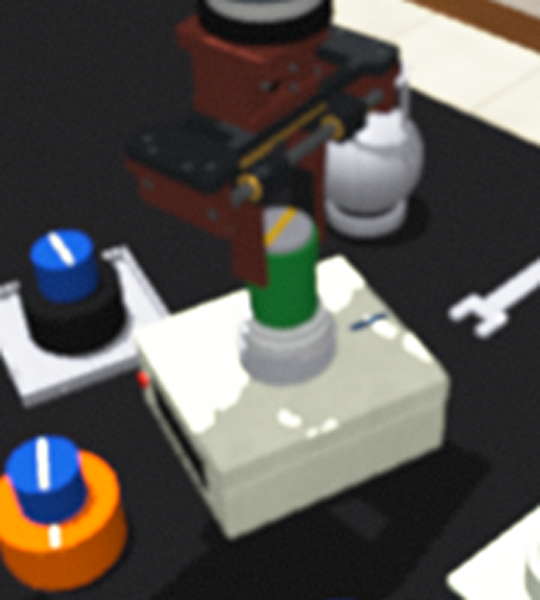

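The cartridge dropped 13.5–14 mm from first contact and then came hard against the bottom, so it is home, with the flange just above the rim. I'll release, back off and look.

Run:
```python
from h import *
b=np.array([0.5163,0.0152])
manip.move_linear([*b,0.1325],v=0.03)
manip.gripper_to(0.08); st("open")
manip.move_linear([*b,0.25],v=0.15)
go([0.45,0.06,0.30],-0.1); manip.wait(0.3); st("up")
cv2.imwrite("pics/w9.png",manip.get_image("wrist")); im=manip.get_image("side"); cv2.imwrite("pics/s9.png",im)
cv2.imwrite('pics/s9z.png',cv2.resize(im[90:290,130:400],None,fx=2.9,fy=2.9,interpolation=2))
hv=cv2.cvtColor(im,cv2.COLOR_BGR2HSV)
y=(hv[...,0]>18)&(hv[...,0]<35)&(hv[...,1]>90)&(hv[...,2]>100)
for i,ar,c,mm in blobs(y,15):
    if 220<c[0]<280 and 140<c[1]<220:print(ar,c,"expected home", proj("side",[[.5163,.0152,.181]]), "not home",proj("side",[[.5163,.0152,.195]]))
```

```text
open t 36.23 p [0.5163 0.0152 0.1325] F [ 0.8 -0.7  0.5] M [-0.03  0.06 -0.  ] w 0.08 q6 -0.105
up t 37.93 p [0.4501 0.0596 0.2991] F [ 0.2  0.5 -0.3] M [-0.05  0.   -0.04] w 0.0796 q6 -0.1
51 [242.64705882 164.96078431] expected home [[241.46176923 166.23357884]] not home [[241.09701449 160.26747445]]
```

View pics/s9z.png

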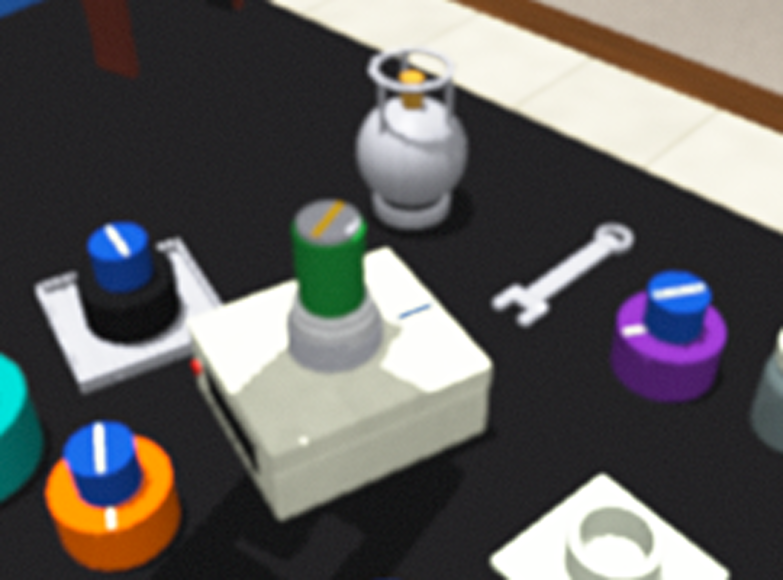

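View pics/w9.png

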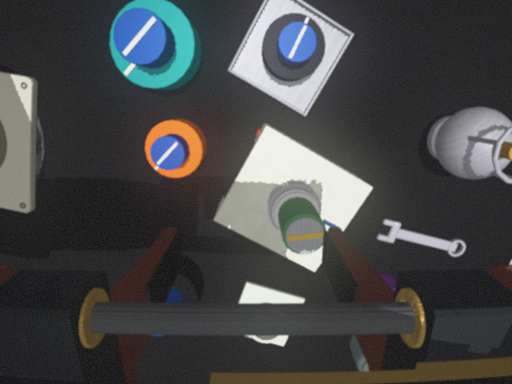

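The side view puts the button line at row 165.0; home predicts 166.2 and not home 160.3. The wrist view shows the cap standing flat, centred in the tray at (293,45), and the bystanders in their places. The gripper is clear of everything, so I'm handing in.

Run:
```python
from h import *
manip.finish_job()
```

```text
the job is handed in; nothing more can be done
```

The job is done and handed in at about 38 s of the 72 s. `finish_job` gives no verdict.

- **Cap:** I unscrewed the small black cap with the blue hub in two strokes, about 495° in all, and lifted it clear. It stands hub up, flat and centred in the steel tray. It met the tray about 3 mm higher than I had predicted, so the hub probably sat lower in the fingers than I assumed.
- **Cartridge:** I lowered it about 14° short of the slot, which I measured at 20.1° in the world frame. Turning it with under 10 N of press, it dropped from first contact at TCP z 0.146 to a firm stop at 0.132. That matches the 14 mm of full travel. I then let go and backed off.
- **Key entry:** The key began to drop after about 5° of turning. By my slot measurement that is 9° short, against the 6° you gave, so my slot angle or the cartridge yaw was off by a few degrees. I turned on to about 1.5° short of the measured slot direction before lowering it, and it went down freely.
- **Last checks:** After release, the button line in the side view sits within about 1 pixel of the fully-home prediction and 5 pixels from the unaligned one. Reported wrist forces stayed under 7 N throughout. By eye, the canister and spanner look unmoved in the last pictures. I did not check the jar directly at the end; it was mostly out of frame, but the arm stayed well away from it.

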